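# Screw the lid onto the clamped storage jar

### The job

Put the blue screw lid on the white jar that is clamped in its holder: set it level on the neck, turn it gently backwards (counter-clockwise from above) until it drops into the thread, then screw it on clockwise until it is fully home and holds the orange seal pressed down by itself. Feel your way and never load the jar with more than 20 N or so, let go at the end, and do not disturb the lemon, garlic, ramekin or teaspoon.

Things in the scene. Friction and masses are not known exactly. Their poses are not given: they have to be found in the camera images.
- lid: Loose blue round screw lid, lying right way up on the worktop: 56 mm across, 22 mm high, 0.06-0.11 kg. Origin: centre of its lower (open) edge, z up. Inside the skirt, centred 3.5 mm above the edge, four round pegs 3.5 mm thick point inward along its x and y axes. Its inner plug, which meets the seal, lies 10.9 mm above the edge.
- holder: Fixed jar holder: dark wooden base 130 x 130 x 12 mm, steel collar 100 mm across up to 40 mm high, which clamps a white jar with a blue band so that it cannot turn. Jar body 76 mm across up to 78 mm; neck 38 mm across from 91 mm up, 47 mm over the thread. Origin: centre of the underside, on the jar's axis. The angle of the jar and thread in the holder differs each time and is not given.
- mouth (a point): Point on the jar's axis (upright) at the top of the unpressed seal, 122 mm above the holder's origin; turned as the holder, not the thread. When the thread lets the lid drop, its plug rests on the seal: lid edge 10.9 mm below this point, or lower if pushed. Clockwise from there, 45 to 75 degrees, the ridges pull the lid 2.5 mm further down, easily, until pegs meet ribs: a hard stop.
- ridge_top (a point): Point on the jar's axis at the flat tops of the four thread ridges, 1.5 mm below the mouth point. Counter-clockwise from above the neck repeats every 90 degrees: rib, flat ridge 53 degrees, entry gap 19 degrees. A lid set on mostly stands with its pegs on the ridges (edge 1.8 mm below this point); turned counter-clockwise up to 85 degrees under a light push (3 N) it drops 7.6 mm at the gaps.
- rib_top (a point): Point on the jar's axis at the crests of the four ribs, 0.7 mm above the mouth point. A rib is a sawtooth: an 18 degree ramp rising counter-clockwise, then an upright face. It stops pegs on the ridge from going clockwise, and screwed pegs below; pegs not pushed down ride back over it. Pegs in the gap, pushed down, meet its other side. A lid on the crests turns back onto the ridges.
- seal (a joint): How far the orange rubber seal ring in the jar's mouth is pressed down, in m: 0 free, 0.004 at most; it springs back with 1.5 N per mm. The fully screwed lid holds it at about 0.0025.
- lemon_1: Loose yellow lemon, 78 x 55 x 56 mm, bystander; origin at its underside.
- garlic_1: Loose garlic bulb, 60 mm across, 59 mm high, bystander; origin at its underside.
- ramekin: Loose small white ramekin, 67 mm across, 40 mm high, bystander; origin at its underside.
- teaspoon_1: Loose steel teaspoon, 130 x 26 x 11 mm, bystander; origin at its underside.

How it is judged:
At the end, for the whole second after the job is handed in: The lid sits level (within 0.06 rad) and centred (within 4 mm) on the jar, at rest and let go, and by itself holds the seal pressed down by more than 1.6 mm (of about 2.5 mm when screwed to the stop) (value of joint seal above 0.0016 m and horizontal distance between lid and mouth below 0.004 m and z of lid in the frame of mouth below -0.0115 m and angle between lid's own z axis and vertical below 0.06 rad and linear speed of lid below 0.01 m/s); the robot touches nothing.
It fails at once if the lid is forced on the jar: more than 25 N between the lid and the jar (contact force between lid and holder above 25 N).
It fails at once if the lemon, garlic, ramekin or teaspoon is moved by more than 3 cm (distance of any of lemon_1, garlic_1, ramekin, teaspoon_1 from where it was at the start of the episode above 0.03 m).
It also fails if it takes over 72 s, if anything falls off the work surface, if the arm or the gripper's body presses on something with over 40 N, if the wrist force passes 120 N, or if a joint passes its speed limit or range.

### The arm

A 6-joint arm with a two-finger parallel gripper is mounted at the origin on a cart in front of the work surface, level with it; the furniture and walls round the work are solid. World frame = base frame: x ahead of the robot, y to its left, z up, the work surface at z = 0. Lengths are in m, angles in rad, forces in N, time in s.
With the tool pointing down it reaches from about 0.375 to 0.9 m from the base axis. Payload 3.1 kg.
Tool frame: the origin (TCP) lies at the very end of the fingers, on their centre line; the grasp point (between the pads) lies 19 mm behind it; z points along the fingers, y is the line along which they close (so a half turn about z gives the same grasp; the last joint's range is limited). The gripper opens to 87 mm and grips with 3 to 60 N. Pads are 19 mm wide; open, the fingers measure 117 mm over their backs; the gripper's body (75 mm by 190 mm) begins 51 mm behind the grasp point.
Start: joints at [0.939, 0.527, 1.433, -0, 1.181, -0.178], TCP at [0.274, 0.562, 0.223] pointing down, gripper open.
Joint ranges: [-3.08, 3.08], [-0.75, 2.2], [0.22, 2.44], [-1.43, 4.57], [0, 2.65], [-2.85, 2.85]. Speed limits (rad/s): [2.79, 2.79, 3.14, 3.14, 3.14, 3.14].

### API

Orientations are given as a unit quaternion [x, y, z, w].
In Python, from rig import status, viewer, robot gives the robot as it stands.
- The arm moves only by the tool arm_command, never from a script. Its arguments are lists of equal length, an entry for each row: "delta_rot": the turn, a rotation vector about the tool's x, y, z in degrees, a list of three; "delta_pos": the shift along the tool's x, y, z in m, a list of three; "gripper": the closure, from -1 (fully open) to 1 (shut). In form: {"delta_rot": [[rx, ry, rz], ...], "delta_pos": [[dx, dy, dz], ...], "gripper": [gripper, ...]}. A call has 1 to 12 rows; each row is the pose to reach, as a shift and turn from the pose commanded when the call began, along the tool's axes at that moment; what a row does not reach only later rows make up. A row lasts 1/12 s, in which the tool goes at most 41.7 mm and 7.16 degrees, less where a joint would pass 70% of its speed; a pose out of reach is approached as far as the arm can. A call with a gripper value outside its range is refused whole. The fingers move at their own pace and stop on an object; "grip_force" is the grip in N (left out, the last holds). Time passes only in rows, so rows that repeat a pose let the fingers close. It gives the time, the measured TCP pose, the force, the opening and the grip force at its end, in the units of the state.
- status.get_obs(): the state, without advancing time (a new reading comes with each control period).
- viewer.camera(name): name is "side" or "top"; returns a dict with "pixels" (384x512x3 uint8, blue, green, red), "fx", "fy", "cx", "cy" (pixels), "pose" (4x4, takes a point from camera to world coordinates). Camera axes: x right, y down, z forward; pixel columns grow to the right and rows downward; lengths in m; the calibration is good to about 2 mm. A picture is of the moment at which its call begins. There is no depth.
- robot.hand_in(): hands the job in; it is judged then, once.
The state is a dict: "time": time; "q": joint angles; "joint_velocities": joint speeds; "joint_torque": joint torques, N m; "position": TCP position; "tool_rot": TCP orientation; "ft_force": force on the tool from outside, world axes, zero at the start; "moment": the same for the moment, N m; "grip_width": finger opening in m; "grip_force": force on a finger pad.
Only numpy, scipy, OpenCV 4.12 (cv2) and the standard library are available. Lean on these libraries where they do the work, as an engineer would, in place of code of your own. Each camera call takes 0.05 s, during which the arm holds its last target. There are 200 camera calls.

## Working session

There is one attempt and no reset: what is moved stays moved. The work goes in short steps, Python scripts to look and compute and a tool call to move; the robot and the scene stay as the last step left them, time stands still between calls to the robot, and variables do not carry over. Pictures are saved under pics/ and viewed, at most 10 in all, crops included, and the job is handed in when it is done.

Besides the shell and the picture viewer there is one more tool, called after "Request:" in YAML: its name, and indented under it one key for each argument. arm_command: Moves the arm, as the interface text tells. Its arguments: {"type":"object","properties":{"delta_rot":{"type":"array","items":{"type":"array","items":{"type":"number"}}},"delta_pos":{"type":"array","items":{"type":"array","items":{"type":"number"}}},"gripper":{"type":"array","items":{"type":"number"}},"grip_force":{"type":"number"}},"required":["delta_rot","delta_pos","gripper"]}

```bash
mkdir -p pics; cat > h.py <<'E'
import numpy as np,cv2
from rig import status,viewer,robot
def ray(c,u,v):
    P=np.array(c["pose"]);d=P[:3,:3]@[(u-c["cx"])/c["fx"],(v-c["cy"])/c["fy"],1];return P[:3,3],d
def onz(c,u,v,z):
    o,d=ray(c,u,v);return o+d*(z-o[2])/d[2]
def proj(c,p):
    P=np.array(c["pose"]);q=P[:3,:3].T@(np.array(p)-P[:3,3]);return q[0]/q[2]*c["fx"]+c["cx"],q[1]/q[2]*c["fy"]+c["cy"]
E
python3 - <<'E'
from h import *
a=viewer.camera("top");b=viewer.camera("side")
for n,c in(("top",a),("side",b)):
    cv2.imwrite(f"pics/{n}0.png",c["pixels"]);print(n,c["fx"],c["cx"],c["cy"],np.round(c["pose"],3).tolist())
    hsv=cv2.cvtColor(c["pixels"],cv2.COLOR_BGR2HSV)
    for nm,lo,hi in(("blue",(95,110,40),(130,255,255)),("orange",(5,150,120),(18,255,255))):
        m=cv2.inRange(hsv,lo,hi);k,l,s,ce=cv2.connectedComponentsWithStats(m)
        for i in range(1,k):
            if s[i][4]>40:print(nm,s[i],ce[i].round(1))
o=status.get_obs();print({k:np.round(v,3).tolist() for k,v in o.items()})
cv2.imwrite("pics/both0.png",cv2.resize(np.hstack([a["pixels"],b["pixels"]]),(800,300)))
E
```

```text
top 455.7408601725687 254.58800899102658 186.57377022036152 [[0.008, -0.996, 0.087, 0.495], [-1.0, -0.007, 0.015, 0.038], [-0.015, -0.087, -0.996, 1.463], [0.0, 0.0, 0.0, 1.0]]
blue [487  60  25  38 558] [502.1  80.9]
blue [368 230  17  17 227] [375.8 237.8]
side 463.0202670538377 256.1738078781722 189.51508755960182 [[0.607, -0.539, 0.584, -0.296], [-0.795, -0.394, 0.462, -0.67], [-0.019, -0.744, -0.668, 1.104], [0.0, 0.0, 0.0, 1.0]]
blue [ 22   0  10  24 120] [26.5 10.4]
blue [482 146  30  17 184] [497.3 153.4]
blue [470 166  34  31 335] [485.5 182.8]
blue [390 198  27  22 242] [404.1 209.1]
blue [500 272  12  14  62] [504.6 278.6]
blue [319 274  18  18 255] [328.  282.5]
blue [480 307  31  22 233] [494.8 318.1]
orange [243  86  18  13 179] [251.5  91.6]
orange [  112   137   260   183 14209] [280.3 228.5]
orange [ 90 197 118  76 917] [132.6 224.9]
orange [387 220  23  17  66] [395.5 228.4]
orange [353 224  16  11  55] [363.3 229.9]
orange [457 243  18   6  42] [464.9 245.4]
orange [208 271 135  92 758] [279.7 319.4]
orange [263 281  21  15  70] [273.4 287.8]
orange [422 285  17  11  48] [428.4 289.7]
orange [   0  309   88   75 2544] [ 35.  353.1]
orange [301 310  45  38 469] [325.5 327.2]
orange [473 323  13   8  49] [479.  326.3]
orange [  0 324  30  24 204] [  9.9 334.6]
{'time': 0.1, 'q': [0.938, 0.528, 1.434, -0.0, 1.181, -0.179], 'joint_velocities': [-0.001, -0.0, -0.003, -0.0, 0.001, -0.0], 'joint_torque': [-0.001, -44.099, -17.715, 0.063, 0.053, -0.0], 'position': [0.274, 0.561, 0.222], 'tool_rot': [0.225, 0.974, -0.001, -0.0], 'ft_force': [0.159, 0.838, 0.543], 'moment': [0.011, -0.009, -0.051], 'grip_force': 0.0, 'grip_width': 0.087}
```

View pics/top0.png

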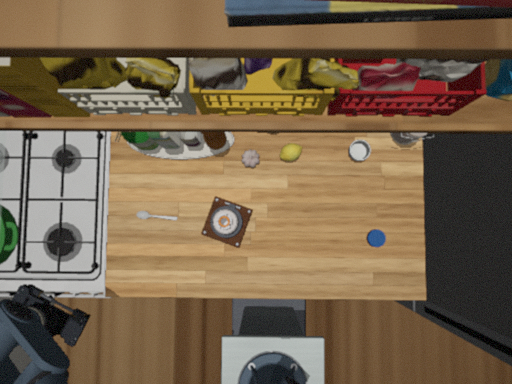

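View pics/side0.png

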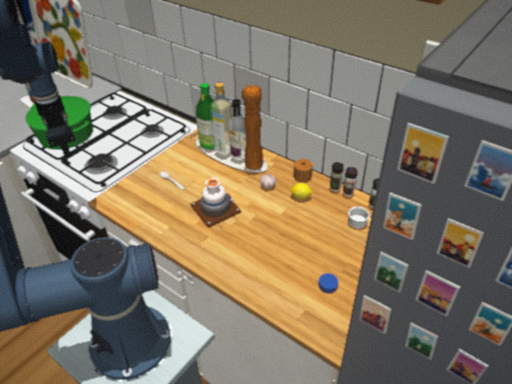

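Top view: lid at (376,238), holder and jar at (226,221), ramekin (360,151), lemon (290,152), garlic (250,158), spoon (156,216). Side view: lid at (328,282), jar at about (214,195).

```bash
python3 - <<'E'
from h import *
a=viewer.camera("top");b=viewer.camera("side")
def tri(pa,pb):
    A=[];B=[]
    for c,p in((a,pa),(b,pb)):
        o,d=ray(c,*p);d/=np.linalg.norm(d);M=np.eye(3)-np.outer(d,d);A.append(M);B.append(M@o)
    return np.linalg.lstsq(np.vstack(A),np.hstack(B),rcond=None)[0]
print("lid",onz(a,375.8,237.8,.02),onz(b,328,282.5,.013),tri((375.8,237.8),(328,282.5)))
h=cv2.cvtColor(a["pixels"],cv2.COLOR_BGR2HSV)
c=a["pixels"][190:255,195:260];g=cv2.inRange(cv2.cvtColor(c,cv2.COLOR_BGR2GRAY),0,75)
cn=max(cv2.findContours(g,0,2)[0],key=cv2.contourArea);r=cv2.minAreaRect(cn);print(r)
print("base",onz(a,r[0][0]+195,r[0][1]+190,.012))
for z in(.12,):print("ring guess",onz(a,226,222,z))
for nm,p,z in(("lemon",(290,152),.03),("garlic",(250,158),.03),("ramekin",(360,151),.04),("spoonL",(140,214),0),("spoonR",(177,218),0),("shelf edge z.4",(300,130),.4)):print(nm,onz(a,*p,z))
print(proj(a,[.5,.15,.122]))
cv2.imwrite("pics/crop1.png",np.hstack([cv2.resize(a["pixels"][192:252,196:256],(400,400),interpolation=2),cv2.resize(b["pixels"][165:230,183:248],(400,400),interpolation=2)]))
E
```

```text
lid [ 0.46213332 -0.32082514  0.02      ] [ 0.46224803 -0.32489384  0.013     ] [ 0.46253411 -0.3237321   0.01155276]
((31.602352142333984, 31.720863342285156), (39.30762481689453, 39.432804107666016), 20.136302947998047)
base [0.50859063 0.14860103 0.012     ]
ring guess [0.50675435 0.14215461 0.12      ]
lemon [ 0.73063888 -0.05108184  0.03      ]
garlic [0.71063786 0.07568391 0.03      ]
ramekin [ 0.73349295 -0.27031203  0.04      ]
spoonL [0.53115883 0.42868727 0.        ]
spoonR [0.51929457 0.30907029 0.        ]
shelf edge z.4 [ 0.72246802 -0.05149187  0.4       ]
(np.float64(223.24517633157367), np.float64(224.27980656418697))
```

View pics/crop1.png

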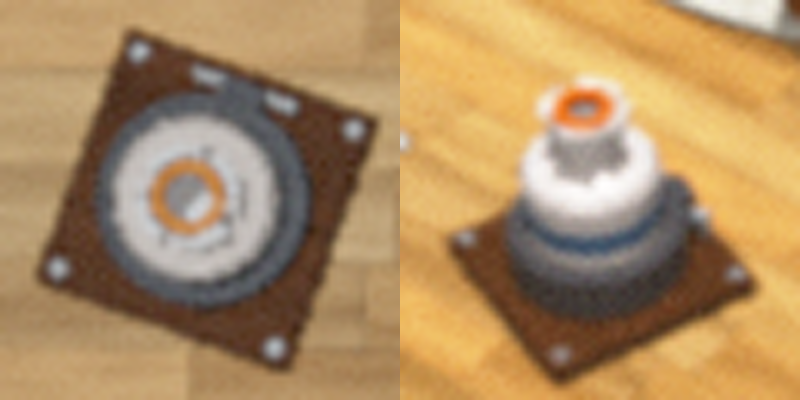

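```bash
cat >> h.py <<'E'
from scipy.spatial.transform import Rotation as R
def go(*p,psi=None):
    "tool-frame shift (and tool z turn, deg) from the present pose to world point p"
    o=status.get_obs();M=R.from_quat(o["tool_rot"]).as_matrix();ps=np.degrees(np.arctan2(M[1,1],M[0,1]))
    print("d",np.round(M.T@(np.array(p)-o["position"]),4),"psi",round(ps,2),"turn",None if psi is None else round(-((psi-ps+180)%360-180),2),"tilt",np.round(M[2],4))
E
python3 - <<'E'
from h import *
a=viewer.camera("top");b=viewer.camera("side")
print("ring",onz(a,223.7,220.9,.122),onz(b,212.6,182.2,.122))
go(.45,.12,.22,psi=-25);go(.462,-.323,.15,psi=-25)
for z in(0,.1,.2):print("fridge side",z,onz(a,425,238,z))
E
```

```text
ring [0.5099014  0.14880523 0.122     ] [0.50803615 0.14491276 0.122     ]
d [-0.3519 -0.3196  0.0024] psi 64.0 turn 89.0 tilt [ 1.e-04 -7.e-04 -1.e+00]
d [-0.5569 -0.7125  0.0726] psi 64.0 turn 89.0 tilt [ 1.e-04 -7.e-04 -1.e+00]
fridge side 0 [ 0.46240961 -0.48131602  0.        ]
fridge side 0.1 [ 0.4646458  -0.44578257  0.1       ]
fridge side 0.2 [ 0.46688199 -0.41024912  0.2       ]
```

Request:
arm_command:
  delta_rot:
    - [0, 0, 89]
    - [0, 0, 89]
    - [0, 0, 89]
    - [0, 0, 89]
    - [0, 0, 89]
    - [0, 0, 89]
    - [0, 0, 89]
    - [0, 0, 89]
    - [0, 0, 89]
    - [0, 0, 89]
    - [0, 0, 89]
    - [0, 0, 89]
  delta_pos:
    - [-0.352, -0.32, 0]
    - [-0.352, -0.32, 0]
    - [-0.352, -0.32, 0]
    - [-0.352, -0.32, 0]
    - [-0.352, -0.32, 0]
    - [-0.352, -0.32, 0]
    - [-0.352, -0.32, 0]
    - [-0.352, -0.32, 0]
    - [-0.352, -0.32, 0]
    - [-0.352, -0.32, 0]
    - [-0.352, -0.32, 0]
    - [-0.352, -0.32, 0]
  gripper: [-1, -1, -1, -1, -1, -1, -1, -1, -1, -1, -1, -1]

```text
time: 1.3
position: [0.4524, 0.1157, 0.223]
tool_rot: [0.831, 0.556, 0.001, 0.001]
ft_force: [-0.1, 0.3, 0.2]
grip_width: 0.0872
grip_force: 0.0
```

```bash
python3 - <<'E'
from h import *
print(status.get_obs()["position"],status.get_obs()["q"]);go(.4625,-.323,.08,psi=-25)
E
```

```text
[0.45236569 0.11571899 0.22296373] [ 0.01151568  0.31440119  1.81719019 -0.00192789  1.00734428  0.40518587]
d [-0.4014  0.1768  0.1437] psi -22.5 turn 2.5 tilt [-5.0e-04  3.1e-03 -1.0e+00]
```

Request:
arm_command:
  delta_rot:
    - [0, 0, 2.5]
    - [0, 0, 2.5]
    - [0, 0, 2.5]
    - [0, 0, 2.5]
    - [0, 0, 2.5]
    - [0, 0, 2.5]
    - [0, 0, 2.5]
    - [0, 0, 2.5]
    - [0, 0, 2.5]
    - [0, 0, 2.5]
    - [0, 0, 2.5]
    - [0, 0, 2.5]
  delta_pos:
    - [-0.401, 0.177, 0.143]
    - [-0.401, 0.177, 0.143]
    - [-0.401, 0.177, 0.143]
    - [-0.401, 0.177, 0.143]
    - [-0.401, 0.177, 0.143]
    - [-0.401, 0.177, 0.143]
    - [-0.401, 0.177, 0.143]
    - [-0.401, 0.177, 0.143]
    - [-0.401, 0.177, 0.143]
    - [-0.401, 0.177, 0.143]
    - [-0.401, 0.177, 0.143]
    - [-0.401, 0.177, 0.143]
  gripper: [-1, -1, -1, -1, -1, -1, -1, -1, -1, -1, -1, -1]

```text
time: 2.3
position: [0.4654, -0.3266, 0.078]
tool_rot: [0.842, 0.539, -0.0, 0.003]
ft_force: [0.7, -0.3, 0.1]
grip_width: 0.0872
grip_force: 0.0
```

```bash
python3 - <<'E'
from h import *
b=viewer.camera("side");go(.4625,-.323,.004,psi=-25)
cv2.imwrite("pics/s2.png",cv2.resize(b["pixels"][180:340,230:430],(750,600)))
E
```

```text
d [-0.0006 -0.0022  0.0743] psi -24.73 turn 0.27 tilt [-0.0012  0.002  -1.    ]
```

View pics/s2.png

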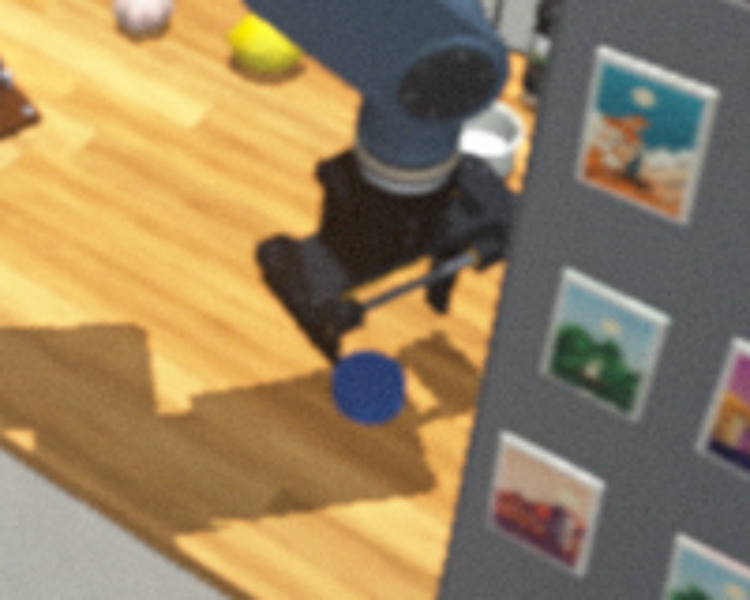

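The side crop shows the lid at (368,388), under the open fingers. Now descending and squeezing it.

Request:
arm_command:
  delta_rot:
    - [0, 0, 0]
    - [0, 0, 0]
    - [0, 0, 0]
    - [0, 0, 0]
    - [0, 0, 0]
    - [0, 0, 0]
    - [0, 0, 0]
    - [0, 0, 0]
    - [0, 0, 0]
    - [0, 0, 0]
    - [0, 0, 0]
    - [0, 0, 0]
  delta_pos:
    - [0, -0.002, 0.03]
    - [0, -0.002, 0.055]
    - [0, -0.002, 0.065]
    - [0, -0.002, 0.072]
    - [0, -0.002, 0.072]
    - [0, -0.002, 0.072]
    - [0, -0.002, 0.072]
    - [0, -0.002, 0.072]
    - [0, -0.002, 0.072]
    - [0, -0.002, 0.072]
    - [0, -0.002, 0.072]
    - [0, -0.002, 0.072]
  gripper: [-1, -1, -1, -1, 0.5, 0.5, 0.5, 0.5, 0.5, 0.5, 0.5, 0.5]
  grip_force: 6

```text
time: 3.35
position: [0.4631, -0.3179, 0.0084]
tool_rot: [0.841, 0.541, 0.0, 0.001]
ft_force: [0.2, 0.7, 6.5]
grip_width: 0.0559
grip_force: 6.0
```

Request:
arm_command:
  delta_rot:
    - [0, 0, 0]
    - [0, 0, 0]
    - [0, 0, 0]
  delta_pos:
    - [0, 0, 0]
    - [0, 0, 0]
    - [0, 0, 0]
  gripper: [0.5, 0.5, 0.5]

```text
time: 3.6
position: [0.4631, -0.3179, 0.0084]
tool_rot: [0.841, 0.541, 0.0, 0.001]
ft_force: [0.4, 0.4, 6.4]
grip_width: 0.056
grip_force: 6.0
```

```bash
python3 - <<'E'
from h import *
o=status.get_obs();print({k:np.round(o[k],4).tolist() for k in("position","ft_force","moment","q","grip_width")});go(.4625,-.323,.006,psi=-25)
a=viewer.camera("top");b=viewer.camera("side")
for c in(a,b):
    m=cv2.inRange(cv2.cvtColor(c["pixels"],cv2.COLOR_BGR2HSV),(100,110,40),(130,255,255));k,l,s,ce=cv2.connectedComponentsWithStats(m);print([(s[i].tolist(),ce[i].round(1)) for i in range(1,k) if s[i][4]>40 and 300<ce[i][0]<390])
cv2.imwrite("pics/s3.png",cv2.resize(np.hstack([b["pixels"][240:320,280:380],a["pixels"][200:280,330:430]]),(800,320)))
E
```

```text
{'position': [0.4631, -0.3179, 0.0084], 'ft_force': [0.4395, 0.41, 6.4056], 'moment': [0.0006, 0.0174, 0.0231], 'q': [-0.8006, 0.7692, 1.7358, 0.0002, 0.6349, -0.374], 'grip_width': 0.056}
d [-0.0049  0.0016  0.0024] psi -24.45 turn 0.55 tilt [-5.0e-04  1.7e-03 -1.0e+00]
[]
[([320, 275, 18, 18, 216], array([329.1, 283.9]))]
```

View pics/s3.png

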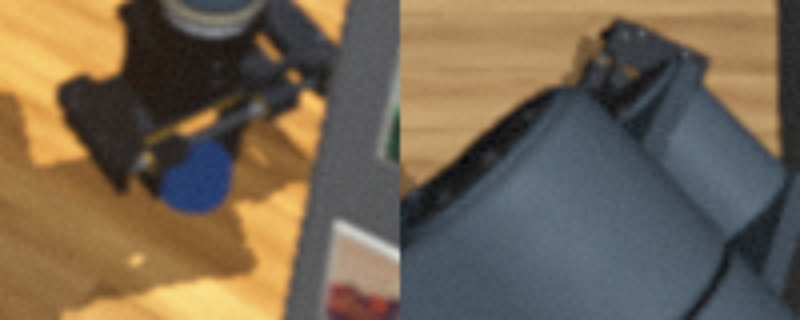

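Request:
arm_command:
  delta_rot:
    - [0, 0, 0]
    - [0, 0, 0]
    - [0, 0, 0]
    - [0, 0, 7]
    - [0, 0, 14]
    - [0, 0, 21]
    - [0, 0, 28]
    - [0, 0, 35]
    - [0, 0, 42]
    - [0, 0, 49]
    - [0, 0, 56]
    - [0, 0, 63]
  delta_pos:
    - [0, 0, 0]
    - [0, 0, 0]
    - [0, 0, 0]
    - [-0.0045, 0, 0.002]
    - [-0.0045, 0, 0.002]
    - [-0.0045, 0, 0.002]
    - [-0.0045, 0, 0.002]
    - [-0.0045, 0, 0.002]
    - [-0.0045, 0, 0.002]
    - [-0.0045, 0, 0.002]
    - [-0.0045, 0, 0.002]
    - [-0.0045, 0, 0.002]
  gripper: [-1, -1, -1, -1, -1, -1, -1, -1, -1, -1, -1, -1]

```text
time: 4.7
position: [0.4604, -0.3213, 0.0051]
tool_rot: [1.0, 0.019, -0.0, -0.0]
ft_force: [-0.1, 0.1, 0.5]
grip_width: 0.0869
grip_force: 0.0
```

Request:
arm_command:
  delta_rot:
    - [0, 0, 7]
    - [0, 0, 14]
    - [0, 0, 21]
    - [0, 0, 27]
    - [0, 0, 27]
    - [0, 0, 27]
    - [0, 0, 27]
    - [0, 0, 27]
    - [0, 0, 27]
    - [0, 0, 27]
    - [0, 0, 27]
    - [0, 0, 27]
  delta_pos:
    - [0, 0, 0]
    - [0, 0, 0]
    - [0, 0, 0]
    - [0, 0, 0]
    - [0, 0, 0]
    - [0, 0, 0]
    - [0, 0, 0]
    - [0, 0, 0]
    - [0, 0, 0]
    - [0, 0, 0]
    - [0, 0, 0]
    - [0, 0, 0]
  gripper: [-1, -1, -1, -1, -1, 0.5, 0.5, 0.5, 0.5, 0.5, 0.5, 0.5]

```text
time: 5.7
position: [0.4607, -0.3216, 0.0055]
tool_rot: [0.977, -0.212, 0.0, 0.0]
ft_force: [-0.1, -1.1, -0.2]
grip_width: 0.0562
grip_force: 6.0
```

```bash
python3 - <<'E'
from h import *
o=status.get_obs();print({k:np.round(o[k],4).tolist() for k in("time","position","ft_force","moment","q","grip_width")});go(.51,.149,.2,psi=-90)
b=viewer.camera("side")
m=cv2.inRange(cv2.cvtColor(b["pixels"],cv2.COLOR_BGR2HSV),(100,110,40),(130,255,255));k,l,s,ce=cv2.connectedComponentsWithStats(m);print([(s[i].tolist(),ce[i].round(1)) for i in range(1,k) if s[i][4]>40 and 300<ce[i][0]<390])
E
```

```text
{'time': 5.7, 'position': [0.4607, -0.3216, 0.0055], 'ft_force': [-0.1109, -1.0655, -0.2328], 'moment': [0.0241, 0.1768, -0.0067], 'q': [-0.8083, 0.7747, 1.7347, -0.0001, 0.6322, 1.1889], 'grip_width': 0.0562}
d [-0.1497 -0.4489 -0.1945] psi -114.42 turn -24.42 tilt [ 0.e+00  1.e-04 -1.e+00]
[([319, 275, 12, 17, 122], array([323.4, 284. ]))]
```

Request:
arm_command:
  delta_rot:
    - [0, 0, 0]
    - [0, 0, 0]
    - [0, 0, 0]
    - [0, 0, -3]
    - [0, 0, -6]
    - [0, 0, -9]
    - [0, 0, -12]
    - [0, 0, -15]
    - [0, 0, -18]
    - [0, 0, -21]
    - [0, 0, -24.4]
    - [0, 0, -24.4]
  delta_pos:
    - [0, 0, -0.01]
    - [0, 0, -0.05]
    - [0, 0, -0.09]
    - [-0.01, -0.03, -0.12]
    - [-0.022, -0.065, -0.15]
    - [-0.034, -0.1, -0.17]
    - [-0.045, -0.135, -0.17]
    - [-0.057, -0.17, -0.17]
    - [-0.068, -0.205, -0.17]
    - [-0.08, -0.24, -0.17]
    - [-0.092, -0.275, -0.17]
    - [-0.103, -0.31, -0.17]
  gripper: [0.5, 0.5, 0.5, 0.5, 0.5, 0.5, 0.5, 0.5, 0.5, 0.5, 0.5, 0.5]
  grip_force: 15

```text
time: 6.75
position: [0.4945, 0.0052, 0.1763]
tool_rot: [1.0, 0.001, 0.0, 0.0]
ft_force: [0.5, 0.6, -0.4]
grip_width: 0.0556
grip_force: 15.0
```

Request:
arm_command:
  delta_rot:
    - [0, 0, 0]
    - [0, 0, 0]
    - [0, 0, 0]
    - [0, 0, 0]
    - [0, 0, 0]
  delta_pos:
    - [0, 0, 0]
    - [0, 0, 0]
    - [0, 0, 0]
    - [0, 0, 0]
    - [0, 0, 0]
  gripper: [0.5, 0.5, 0.5, 0.5, 0.5]

```text
time: 7.17
position: [0.4953, 0.0019, 0.1757]
tool_rot: [1.0, -0.001, 0.0, 0.0]
ft_force: [0.0, 0.1, 0.0]
grip_width: 0.0557
grip_force: 15.0
```

```bash
python3 - <<'E'
from h import *
o=status.get_obs();print({k:np.round(o[k],4).tolist() for k in("time","position","ft_force","q","grip_width")});go(.509,.147,.165,psi=-90)
E
```

```text
{'time': 7.1667, 'position': [0.4953, 0.0019, 0.1757], 'ft_force': [0.043, 0.1199, 0.0318], 'q': [-0.222, 0.4233, 1.8027, -0.0003, 0.9153, 1.3519], 'grip_width': 0.0557}
d [ 0.0133 -0.1451  0.0107] psi -90.16 turn -0.16 tilt [ 2.e-04  3.e-04 -1.e+00]
```

```bash
python3 - <<'E'
from h import *
a=viewer.camera("top");b=viewer.camera("side");o=status.get_obs()
p=np.array(o["position"]);e=p-[0,0,.0055]
P=[proj(b,e+[.028*np.cos(t),.028*np.sin(t),z]) for z in(0,.022) for t in np.arange(0,6.28,.2)]
print("pred lid bbox",np.min(P,0).round(1),np.max(P,0).round(1))
m=cv2.inRange(cv2.cvtColor(b["pixels"],cv2.COLOR_BGR2HSV),(100,110,40),(130,255,255));k,l,s,ce=cv2.connectedComponentsWithStats(m);print([(s[i].tolist(),ce[i].round(1)) for i in range(1,k) if s[i][4]>30 and 200<ce[i][0]<390])
for n,c,(u,v) in(("top",a,(224,221)),("side",b,(213,182))):
    h=cv2.cvtColor(c["pixels"],cv2.COLOR_BGR2HSV)[v-12:v+13,u-12:u+13];m=cv2.inRange(h,(5,130,100),(16,255,255))
    cn=np.vstack(cv2.findContours(m,0,2)[0]);mr=cv2.fitEllipse(cn);print(n,mr,cv2.countNonZero(m),"->",onz(c,u-12+mr[0][0],v-12+mr[0][1],.122))
im=b["pixels"][140:260,170:330].copy();im=cv2.resize(im,(800,600),interpolation=2)
for u,v in P: cv2.circle(im,(int((u-170+.5)*5),int((v-140+.5)*5)),2,(0,255,0),-1)
cv2.imwrite("pics/s4.png",im)
E
```

```text
pred lid bbox [234.5 179.2] [253.4 197.1]
[([236, 181, 14, 15, 155], array([242.8, 188.3]))]
top ((11.6956787109375, 12.120172500610352), (8.891721725463867, 9.664124488830566), 176.4537811279297) 30 -> [0.50925662 0.14880871 0.122     ]
side ((15.50914478302002, 7.491130352020264), (7.956164360046387, 20.461666107177734), 47.12701416015625) 42 -> [0.53335715 0.15014272 0.122     ]
```

View pics/s4.png

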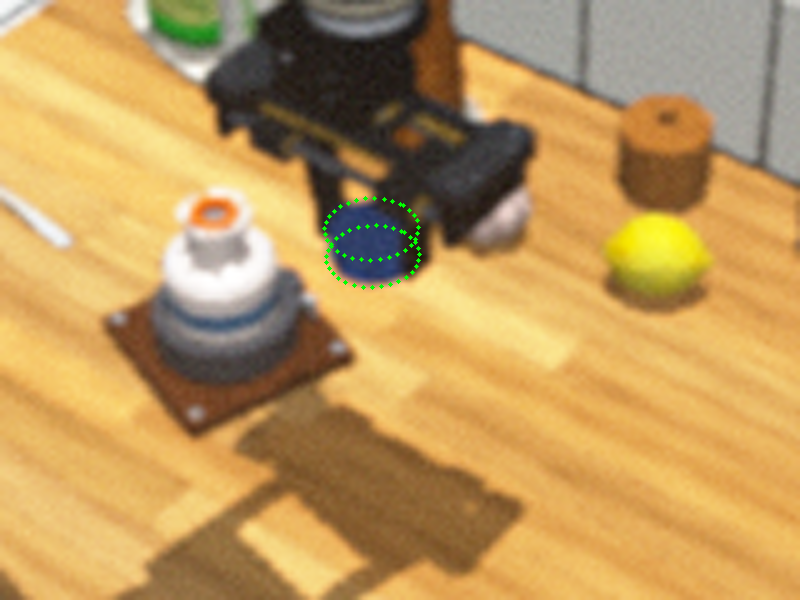

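Request:
arm_command:
  delta_rot:
    - [0, 0, 0]
    - [0, 0, 0]
    - [0, 0, 0]
    - [0, 0, 0]
    - [0, 0, 0]
    - [0, 0, 0]
    - [0, 0, 0]
    - [0, 0, 0]
    - [0, 0, 0]
    - [0, 0, 0]
  delta_pos:
    - [0.0127, -0.035, 0]
    - [0.0127, -0.07, 0]
    - [0.0127, -0.105, 0]
    - [0.0127, -0.13, 0.01]
    - [0.0127, -0.1446, 0.02]
    - [0.0127, -0.1446, 0.03]
    - [0.0127, -0.1446, 0.036]
    - [0.0127, -0.1446, 0.036]
    - [0.0127, -0.1446, 0.036]
    - [0.0127, -0.1446, 0.036]
  gripper: [0.5, 0.5, 0.5, 0.5, 0.5, 0.5, 0.5, 0.5, 0.5, 0.5]

```text
time: 8.1
position: [0.5085, 0.1467, 0.1398]
tool_rot: [1.0, -0.001, 0.0, 0.0]
ft_force: [-0.3, -0.2, -0.5]
grip_width: 0.0558
grip_force: 15.0
```

```bash
python3 - <<'E'
from h import *
b=viewer.camera("side");o=status.get_obs();p=np.array(o["position"]);print(p,o["ft_force"])
im=cv2.resize(b["pixels"][150:230,160:260],(800,640),interpolation=2)[:600]
def dr(x,y,z,r,col):
    for t in np.arange(0,6.28,.1):
        u,v=proj(b,[x+r*np.cos(t),y+r*np.sin(t),z]);cv2.circle(im,(int((u-160+.5)*8),int((v-150+.5)*8)),1,col,-1)
e=p[2]-.0055
dr(p[0],p[1],e,.028,(0,255,0));dr(p[0],p[1],e+.022,.028,(0,255,0))
dr(p[0],p[1],.078,.038,(0,0,255));dr(p[0],p[1],.04,.05,(0,0,255))
cv2.imwrite("pics/s5.png",im)
E
```

```text
[0.5085864  0.14681913 0.13997739] [-0.33752205  0.67359995 -0.12515437]
```

View pics/s5.png

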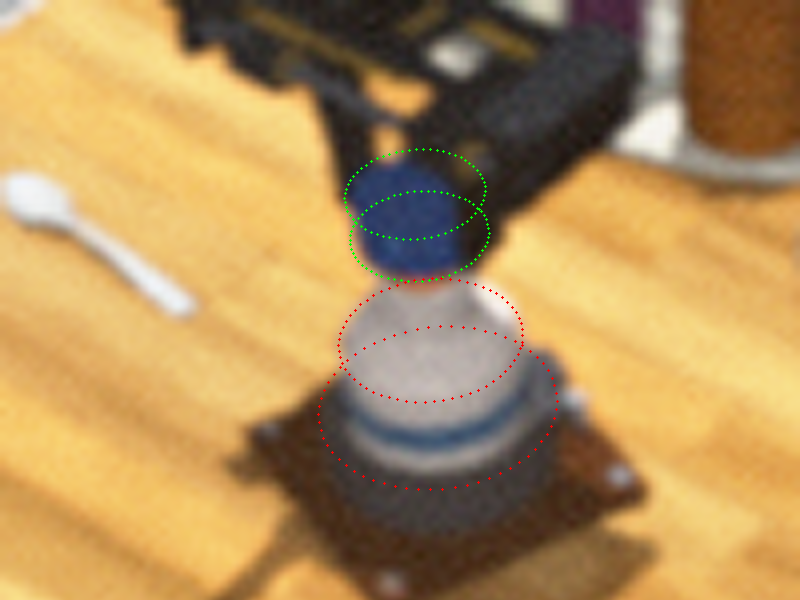

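Lid outline (centre about (413,215)) and jar (centre about (432,400)) line up laterally to within about 1 mm. I'll find the rest by feel.

Request:
arm_command:
  delta_rot:
    - [0, 0, 0]
    - [0, 0, 0]
    - [0, 0, 0]
    - [0, 0, 0]
    - [0, 0, 0]
    - [0, 0, 0]
    - [0, 0, 0]
    - [0, 0, 0]
  delta_pos:
    - [-0.0008, 0.0008, 0.004]
    - [-0.0008, 0.0008, 0.008]
    - [-0.0008, 0.0008, 0.01]
    - [-0.0008, 0.0008, 0.011]
    - [-0.0008, 0.0008, 0.012]
    - [-0.0008, 0.0008, 0.013]
    - [-0.0008, 0.0008, 0.0135]
    - [-0.0008, 0.0008, 0.0135]
  gripper: [0.5, 0.5, 0.5, 0.5, 0.5, 0.5, 0.5, 0.5]

```text
time: 8.82
position: [0.5072, 0.1471, 0.126]
tool_rot: [1.0, -0.0, -0.0, 0.0]
ft_force: [0.2, -0.7, -1.3]
grip_width: 0.0557
grip_force: 15.0
```

Request:
arm_command:
  delta_rot:
    - [0, 0, 0]
    - [0, 0, 0]
    - [0, 0, 0]
    - [0, 0, 0]
  delta_pos:
    - [0, 0, 0.0005]
    - [0, 0, 0.001]
    - [0, 0, 0.0015]
    - [0, 0, 0.0015]
  gripper: [0.5, 0.5, 0.5, 0.5]

```text
time: 9.15
position: [0.5073, 0.1471, 0.1245]
tool_rot: [1.0, -0.0, 0.0, -0.0]
ft_force: [0.5, -0.3, -1.2]
grip_width: 0.0559
grip_force: 15.0
```

Request:
arm_command:
  delta_rot:
    - [0, 0, 0]
    - [0, 0, 0]
    - [0, 0, 0]
    - [0, 0, 0]
  delta_pos:
    - [0, 0, 0.0003]
    - [0, 0, 0.0006]
    - [0, 0, 0.001]
    - [0, 0, 0.001]
  gripper: [0.5, 0.5, 0.5, 0.5]

```text
time: 9.48
position: [0.5073, 0.1471, 0.124]
tool_rot: [1.0, -0.0, 0.0, -0.0]
ft_force: [-1.3, 0.3, 3.3]
grip_width: 0.056
grip_force: 15.0
```

Request:
arm_command:
  delta_rot:
    - [0, 0, -3]
    - [0, 0, -6]
    - [0, 0, -9]
    - [0, 0, -12]
    - [0, 0, -12]
  delta_pos:
    - [0, 0, 0]
    - [0, 0, 0]
    - [0, 0, 0]
    - [0, 0, 0]
    - [0, 0, 0]
  gripper: [0.5, 0.5, 0.5, 0.5, 0.5]

```text
time: 9.9
position: [0.5079, 0.1471, 0.124]
tool_rot: [0.995, 0.105, 0.001, 0.0]
ft_force: [0.4, -0.3, 3.6]
grip_width: 0.0558
grip_force: 15.0
```

```bash
python3 - <<'E'
from h import *
o=status.get_obs();print({k:np.round(o[k],4).tolist() for k in("time","position","ft_force","moment","q","grip_width")});go(.5073,.1471,.124)
E
```

```text
{'time': 9.9, 'position': [0.5079, 0.1471, 0.124], 'ft_force': [0.3978, -0.2614, 3.6487], 'moment': [-0.0244, 0.1116, -0.0022], 'q': [0.0704, 0.543, 1.7668, -0.0001, 0.8301, 1.4317], 'grip_width': 0.0558}
d [-0.0006 -0.0001 -0.    ] psi -77.99 turn None tilt [ 1.7e-03  3.0e-04 -1.0e+00]
```

Request:
arm_command:
  delta_rot:
    - [0, 0, -4]
    - [0, 0, -8]
    - [0, 0, -12]
    - [0, 0, -12]
  delta_pos:
    - [0, 0, 0]
    - [0, 0, 0]
    - [0, 0, 0]
    - [0, 0, 0]
  gripper: [0.5, 0.5, 0.5, 0.5]

```text
time: 10.23
position: [0.5079, 0.1471, 0.124]
tool_rot: [0.978, 0.208, 0.001, 0.0]
ft_force: [0.4, -0.8, 3.8]
grip_width: 0.0559
grip_force: 15.0
```

Request:
arm_command:
  delta_rot:
    - [0, 0, -4]
    - [0, 0, -8]
    - [0, 0, -12]
    - [0, 0, -12]
  delta_pos:
    - [0, 0, 0]
    - [0, 0, 0]
    - [0, 0, 0]
    - [0, 0, 0]
  gripper: [0.5, 0.5, 0.5, 0.5]

```text
time: 10.57
position: [0.5074, 0.1472, 0.1235]
tool_rot: [0.951, 0.308, 0.0, -0.0]
ft_force: [0.4, 1.2, 1.5]
grip_width: 0.056
grip_force: 15.0
```

Request:
arm_command:
  delta_rot:
    - [0, 0, 0]
    - [0, 0, 0]
    - [0, 0, 0]
  delta_pos:
    - [0, 0, 0.0003]
    - [0, 0, 0.0006]
    - [0, 0, 0.0006]
  gripper: [0.5, 0.5, 0.5]

```text
time: 10.82
position: [0.5077, 0.1473, 0.1231]
tool_rot: [0.951, 0.308, 0.001, 0.0]
ft_force: [1.2, 0.9, 2.1]
grip_width: 0.0558
grip_force: 15.0
```

Request:
arm_command:
  delta_rot:
    - [0, 0, -3]
    - [0, 0, -5]
    - [0, 0, -5]
  delta_pos:
    - [0, 0, 0.0003]
    - [0, 0, 0.0003]
    - [0, 0, 0.0003]
  gripper: [0.5, 0.5, 0.5]

```text
time: 11.07
position: [0.5071, 0.147, 0.1223]
tool_rot: [0.937, 0.35, -0.0, -0.0]
ft_force: [0.6, 0.6, -0.6]
grip_width: 0.0556
grip_force: 15.0
```

Request:
arm_command:
  delta_rot:
    - [0, 0, -2]
    - [0, 0, -2]
    - [0, 0, -2]
    - [0, 0, -2]
    - [0, 0, -2]
  delta_pos:
    - [0, 0, 0.0005]
    - [0, 0, 0.001]
    - [0, 0, 0.0015]
    - [0, 0, 0.002]
    - [0, 0, 0.002]
  gripper: [0.5, 0.5, 0.5, 0.5, 0.5]

```text
time: 11.48
position: [0.5071, 0.147, 0.1205]
tool_rot: [0.931, 0.366, -0.0, -0.0]
ft_force: [1.3, 0.6, -0.3]
grip_width: 0.0558
grip_force: 15.0
```

Request:
arm_command:
  delta_rot:
    - [0, 0, 0]
    - [0, 0, 0]
    - [0, 0, 0]
    - [0, 0, 0]
    - [0, 0, 0]
    - [0, 0, 0]
  delta_pos:
    - [0, 0, 0.0008]
    - [0, 0, 0.0016]
    - [0, 0, 0.0024]
    - [0, 0, 0.003]
    - [0, 0, 0.0034]
    - [0, 0, 0.0034]
  gripper: [0.5, 0.5, 0.5, 0.5, 0.5, 0.5]

```text
time: 11.98
position: [0.5071, 0.1471, 0.1171]
tool_rot: [0.931, 0.366, -0.0, -0.0]
ft_force: [1.2, 1.0, -0.6]
grip_width: 0.0557
grip_force: 15.0
```

Request:
arm_command:
  delta_rot:
    - [0, 0, 0]
    - [0, 0, 0]
    - [0, 0, 0]
    - [0, 0, 0]
  delta_pos:
    - [0, 0, 0.0005]
    - [0, 0, 0.001]
    - [0, 0, 0.0013]
    - [0, 0, 0.0013]
  gripper: [0.5, 0.5, 0.5, 0.5]

```text
time: 12.32
position: [0.5072, 0.1471, 0.116]
tool_rot: [0.931, 0.366, -0.0, -0.0]
ft_force: [1.3, 0.3, -0.5]
grip_width: 0.0561
grip_force: 15.0
```

Request:
arm_command:
  delta_rot:
    - [0, 0, 4]
    - [0, 0, 8]
    - [0, 0, 12]
    - [0, 0, 12]
  delta_pos:
    - [0, 0, 0.0002]
    - [0, 0, 0.0004]
    - [0, 0, 0.0006]
    - [0, 0, 0.0006]
  gripper: [0.5, 0.5, 0.5, 0.5]

```text
time: 12.65
position: [0.5074, 0.1471, 0.1155]
tool_rot: [0.964, 0.266, 0.0, 0.0]
ft_force: [1.4, 0.8, 0.4]
grip_width: 0.0561
grip_force: 15.0
```

```bash
python3 - <<'E'
from h import *
o=status.get_obs();print({k:np.round(o[k],4).tolist() for k in("position","ft_force","moment","q")});go(.5073,.1471,.116)
E
```

```text
{'position': [0.5074, 0.1471, 0.1155], 'ft_force': [1.411, 0.8213, 0.4298], 'moment': [0.0926, 0.0131, -0.0618], 'q': [0.0705, 0.5569, 1.7732, 0.0001, 0.811, 1.1022]}
d [-0.0001 -0.     -0.0005] psi -59.11 turn None tilt [ 5.e-04  2.e-04 -1.e+00]
```

Request:
arm_command:
  delta_rot:
    - [0, 0, 4]
    - [0, 0, 8]
    - [0, 0, 12]
    - [0, 0, 12]
  delta_pos:
    - [0, 0, 0.0002]
    - [0, 0, 0.0004]
    - [0, 0, 0.0006]
    - [0, 0, 0.0006]
  gripper: [0.5, 0.5, 0.5, 0.5]

```text
time: 12.98
position: [0.5076, 0.1471, 0.115]
tool_rot: [0.986, 0.165, 0.0, 0.0]
ft_force: [1.1, 0.9, 2.2]
grip_width: 0.0557
grip_force: 15.0
```

Request:
arm_command:
  delta_rot:
    - [0, 0, 4]
    - [0, 0, 8]
    - [0, 0, 12]
    - [0, 0, 12]
  delta_pos:
    - [0, 0, 0.0002]
    - [0, 0, 0.0003]
    - [0, 0, 0.0004]
    - [0, 0, 0.0004]
  gripper: [0.5, 0.5, 0.5, 0.5]

```text
time: 13.32
position: [0.5076, 0.147, 0.1146]
tool_rot: [0.998, 0.061, 0.0, 0.0]
ft_force: [0.6, 0.7, 2.4]
grip_width: 0.0559
grip_force: 15.0
```

```bash
python3 - <<'E'
from h import *
o=status.get_obs();print({k:np.round(o[k],4).tolist() for k in("position","ft_force","moment","q")});go(.5073,.1471,.116)
E
```

```text
{'position': [0.5076, 0.147, 0.1146], 'ft_force': [0.5827, 0.7188, 2.3894], 'moment': [0.111, 0.0094, -0.0558], 'q': [0.0703, 0.5583, 1.7736, -0.0002, 0.8087, 1.5183]}
d [-0.0003 -0.0002 -0.0014] psi -82.95 turn None tilt [ 9.e-04  2.e-04 -1.e+00]
```

Request:
arm_command:
  delta_rot:
    - [0, 0, 3]
    - [0, 0, 6]
    - [0, 0, 9]
    - [0, 0, 9]
  delta_pos:
    - [0, 0, 0.0001]
    - [0, 0, 0.0002]
    - [0, 0, 0.0002]
    - [0, 0, 0.0002]
  gripper: [0.5, 0.5, 0.5, 0.5]

```text
time: 13.65
position: [0.5076, 0.147, 0.1144]
tool_rot: [1.0, -0.016, 0.0, 0.0]
ft_force: [0.7, 1.2, 2.1]
grip_width: 0.0554
grip_force: 15.0
```

```bash
python3 - <<'E'
from h import *
o=status.get_obs();print({k:np.round(o[k],4).tolist() for k in("position","ft_force","moment","q")});go(.5073,.1471,.116)
E
```

```text
{'position': [0.5076, 0.147, 0.1144], 'ft_force': [0.6704, 1.231, 2.117], 'moment': [0.0548, 0.0633, -0.0328], 'q': [0.0703, 0.5587, 1.7738, -0.0003, 0.8083, 1.6743]}
d [-0.0003 -0.0001 -0.0016] psi -91.89 turn None tilt [ 8.e-04  1.e-04 -1.e+00]
```

Request:
arm_command:
  delta_rot:
    - [0, 0, 2]
    - [0, 0, 4]
    - [0, 0, 6]
    - [0, 0, 6]
  delta_pos:
    - [0, 0, 0.0001]
    - [0, 0, 0.0002]
    - [0, 0, 0.0003]
    - [0, 0, 0.0003]
  gripper: [0.5, 0.5, 0.5, 0.5]
  grip_force: 8

```text
time: 13.98
position: [0.5075, 0.147, 0.1141]
tool_rot: [0.998, -0.069, 0.0, 0.0]
ft_force: [0.6, 0.9, 2.6]
grip_width: 0.0559
grip_force: 8.0
```

```bash
python3 - <<'E'
from h import *
o=status.get_obs();print({k:np.round(o[k],4).tolist() for k in("position","ft_force","moment","q")});go(.5073,.1471,.116)
E
```

```text
{'position': [0.5075, 0.147, 0.1141], 'ft_force': [0.6322, 0.8535, 2.6316], 'moment': [0.11, 0.0137, -0.0618], 'q': [0.0704, 0.5592, 1.7741, -0.0001, 0.8076, 1.7786]}
d [-0.0002 -0.0001 -0.0019] psi -97.87 turn None tilt [ 7.e-04 -0.e+00 -1.e+00]
```

Request:
arm_command:
  delta_rot:
    - [0, 0, 2]
    - [0, 0, 4]
    - [0, 0, 6]
    - [0, 0, 6]
  delta_pos:
    - [0, 0, 0.0001]
    - [0, 0, 0.0001]
    - [0, 0, 0.0002]
    - [0, 0, 0.0002]
  gripper: [0.5, 0.5, 0.5, 0.5]

```text
time: 14.32
position: [0.5074, 0.1471, 0.1139]
tool_rot: [0.993, -0.121, 0.0, -0.0]
ft_force: [0.9, 1.5, 2.9]
grip_width: 0.0561
grip_force: 8.0
```

```bash
python3 - <<'E'
from h import *
o=status.get_obs();print({k:np.round(o[k],4).tolist() for k in("position","ft_force","moment","q")});go(.5073,.1471,.116)
E
```

```text
{'position': [0.5074, 0.1471, 0.1139], 'ft_force': [0.8679, 1.4666, 2.9177], 'moment': [0.1154, 0.071, -0.0232], 'q': [0.0705, 0.5596, 1.7743, 0.0001, 0.8072, 1.8836]}
d [-0.0001  0.     -0.0021] psi -103.89 turn None tilt [ 5.e-04 -2.e-04 -1.e+00]
```

Request:
arm_command:
  delta_rot:
    - [0, 0, 2]
    - [0, 0, 4]
    - [0, 0, 6]
    - [0, 0, 6]
  delta_pos:
    - [0, 0, 0]
    - [0, 0, 0.0001]
    - [0, 0, 0.0001]
    - [0, 0, 0.0001]
  gripper: [0.5, 0.5, 0.5, 0.5]

```text
time: 14.65
position: [0.5075, 0.1475, 0.1138]
tool_rot: [0.985, -0.173, 0.0, -0.0]
ft_force: [1.0, 3.0, 3.4]
grip_width: 0.056
grip_force: 8.0
```

```bash
python3 - <<'E'
from h import *
o=status.get_obs();print({k:np.round(o[k],4).tolist() for k in("position","ft_force","moment","q")});go(.5073,.1471,.116)
E
```

```text
{'position': [0.5075, 0.1475, 0.1138], 'ft_force': [1.0056, 3.0252, 3.4078], 'moment': [0.4553, 0.0222, 0.1354], 'q': [0.0709, 0.5598, 1.7743, 0.0009, 0.8067, 1.9882]}
d [-0.      0.0004 -0.0022] psi -109.89 turn None tilt [ 5.e-04 -9.e-04 -1.e+00]
```

Request:
arm_command:
  delta_rot:
    - [0, 0, 1]
    - [0, 0, 2]
    - [0, 0, 2]
  delta_pos:
    - [0, 0, 0]
    - [0, 0, 0]
    - [0, 0, 0]
  gripper: [0.5, 0.5, 0.5]

```text
time: 14.9
position: [0.5071, 0.1479, 0.1137]
tool_rot: [0.982, -0.191, -0.0, -0.001]
ft_force: [0.4, 5.4, 4.6]
grip_width: 0.0559
grip_force: 8.0
```

```bash
python3 - <<'E'
from h import *
o=status.get_obs();print({k:np.round(o[k],4).tolist() for k in("position","ft_force","moment","q")})
E
```

```text
{'position': [0.5071, 0.1479, 0.1137], 'ft_force': [0.3581, 5.364, 4.602], 'moment': [0.9377, 0.1395, 0.2372], 'q': [0.0713, 0.5598, 1.7746, 0.0017, 0.8071, 2.0254]}
```

Hard stop felt. Relieving the twist, then releasing and backing straight up.

Request:
arm_command:
  delta_rot:
    - [0, 0, -1.5]
    - [0, 0, -1.5]
    - [0, 0, -1.5]
    - [0, 0, -1.5]
    - [0, 0, -1.5]
    - [0, 0, -1.5]
    - [0, 0, -1.5]
    - [0, 0, -1.5]
    - [0, 0, -1.5]
    - [0, 0, -1.5]
    - [0, 0, -1.5]
    - [0, 0, -1.5]
  delta_pos:
    - [0, 0, 0]
    - [0, 0, 0]
    - [0, 0, 0]
    - [0, 0, 0]
    - [0, 0, 0]
    - [0, 0, 0]
    - [0, 0, -0.01]
    - [0, 0, -0.03]
    - [0, 0, -0.06]
    - [0, 0, -0.09]
    - [0, 0, -0.1]
    - [0, 0, -0.1]
  gripper: [0.5, -1, -1, -1, -1, -1, -1, -1, -1, -1, -1, -1]

```text
time: 15.9
position: [0.5094, 0.1472, 0.217]
tool_rot: [0.984, -0.178, 0.004, -0.001]
ft_force: [1.0, 0.4, -0.3]
grip_width: 0.0871
grip_force: 0.0
```

```bash
python3 - <<'E'
from h import *
b=viewer.camera("side");o=status.get_obs();print(o["position"],o["ft_force"])
im=cv2.resize(b["pixels"][150:230,160:260],(800,640),interpolation=2)[:600]
for z in(.1086,.1306):
  for t in np.arange(0,6.28,.1):
    u,v=proj(b,[.5073+.028*np.cos(t),.1471+.028*np.sin(t),z]);cv2.circle(im,(int((u-160+.5)*8),int((v-150+.5)*8)),1,(0,255,0),-1)
cv2.imwrite("pics/s6.png",im)
E
```

```text
[0.5078888  0.14708683 0.2149464 ] [-0.20678223 -0.76433491  0.13966535]
```

View pics/s6.png

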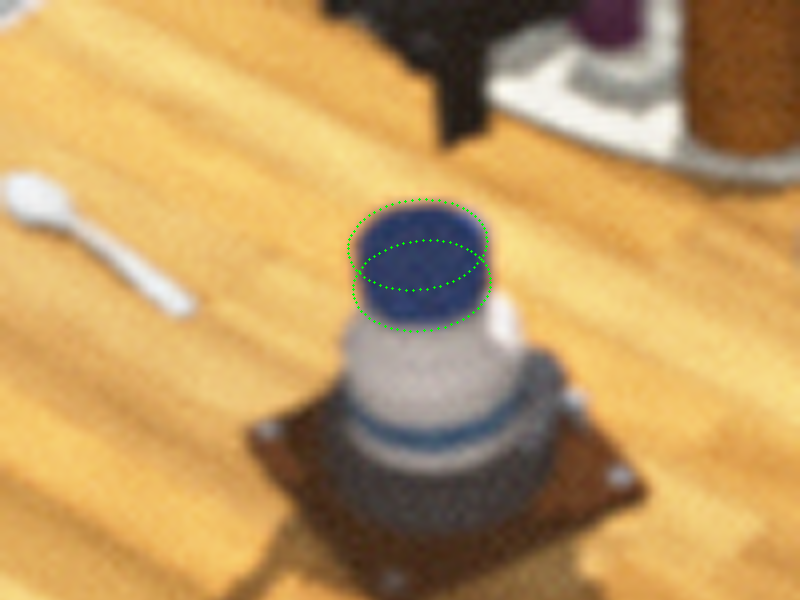

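The lid, seen at (422,262) in the crop, sits level and screwed down at the predicted height. The gripper is clear of it.

```bash
python3 -c "
from rig import robot
print(robot.hand_in())"
```

```text
the job is handed in; nothing more can be done
None
```

The lid is screwed onto the jar to its hard stop, let go, and handed in at about 16 s; the last picture shows it level at the expected height, and the hand-in gave back no verdict.

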